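# Get the padlock at the back of a crowded hook

### The job

Three padlocks hang one behind another on one hook stand; the hook of the other stand, with the rubber buffer, is empty. Hang the front padlock on the empty hook and, still holding it, push it back by feel until the sprung buffer just gives (a few newtons), hang the middle padlock there snug against it, pushing always gently, under 12 N, and then take the rear padlock off and stand it upright in the green tray. Leave the other things on the table where they are.

Things in the scene. Friction and masses are not known exactly. Their poses are not given: they have to be found in the camera images.
- full_stand: Dark steel stand, fixed, with the three padlocks on its hook at the start, the hook pointing away from the robot. Origin on the table; its +x runs along the hook from tips to post. Base plate x -20..90 mm, 90 wide, 12 high; post 26 mm square, x 52..78 mm, 152 mm high. Hook: two level parallel wires, 6 mm thick, at y +-6 mm, tops 150 mm up, from the post to x -62 mm, where they turn up.
- full_tip (a point): Upturned tips of full_stand's hook: the point midway between the two tips, at their top, x -69 mm in the stand's frame and 158 mm up, 8 mm above the wires' tops. A padlock comes off by lifting it 11 to 19 mm above its hanging height and drawing it towards -x until its centre is 25 mm beyond this point. Same axes as the stand.
- spare_stand: Second stand, fixed, same shape, sizes and frame as full_stand; its hook is empty at the start and its post carries a sprung buffer (see stop). To hang a padlock, carry it lifted 11 to 19 mm over the tips towards +x until its centre is at about x -48 mm (past the upturn and well short of the buffer and of a padlock pushed home), lower it, and slide it on along +x.
- spare_tip (a point): Upturned tips of spare_stand's hook: midway between the two tips, at their top, as full_tip.
- stop: Plate on spare_stand's post, 26 x 30 mm, same axes, origin at its face (x 46 mm, 101 mm up in the stand's frame). A rubber pad 24 mm across stands out from it to -x at padlock-body height, its face 10 to 42 mm before the plate: set differently each time, not reported, to be found by feel. The pad is sprung: 1 mm per 5 N, hard after 5 mm (25 N).
- front_centre (a point): Centre of the body of the front padlock (nearest the tips); z up, x along the hook. Brass body 22 (x) x 50 (y) x 42 mm high; steel shackle of 7 mm wire, 35 mm above the body, its opening 31 wide (y) x 28 mm high. 0.2 to 0.4 kg. Hangs with this point 101 mm above the table. Grip across y, from above, on the upper half of the body, a finger each side of the shackle.
- middle_centre (a point): Centre of the body of the middle padlock: as the front one, but body 22 x 46 x 42 mm, shackle opening 29 wide x 28 mm high. Hangs with this point 101 mm above the table. At the start about 27 mm from its neighbours (gaps of about 5 mm between bodies); snug against the front padlock their centres are 22 mm apart.
- rear_centre (a point): Centre of the body of the rear padlock, next to full_stand's post: body 22 x 42 x 40 mm, flat underneath, shackle opening 27 wide x 28 mm high. Hangs with this point 102 mm above the table; stands with it 20 mm above what it stands on.
- tray: Green plastic tray, fixed, outside 130 (x) x 160 (y) x 20 mm, walls 4 mm, inner floor 4 mm above the table. Origin under its centre.
- loose_lock: Bystander: padlock lying flat on the table between the stands, about 75 x 40 x 22 mm.
- tape_roll: Bystander: roll of clear tape lying flat, 84 mm across, 24 mm high.
- small_carton: Bystander: small orange carton 90 x 70 x 50 mm.
- wrench: Bystander: wrench lying on the table, 170 mm long.
- screwdriver: Bystander: screwdriver lying on the table, 190 mm long.
Not all that is in view belongs to the job. Leave any purple look-alike of the part that bears rear_centre alone. Leave any blue look-alike of the part that bears front_centre alone.

How it is judged:
By the outcome, as a careful person would: the job done as asked, in the order asked, and still so for the second after the job is handed in, with the robot touching nothing.
It also fails if it takes over 72 s, if anything falls off the work surface, if the arm or the gripper's body presses on something with over 40 N, if the wrist force passes 120 N, or if a joint passes its speed limit or range.

### The arm

A 7-joint arm with a two-finger parallel gripper is mounted at the origin on the work surface. World frame = base frame: x ahead of the robot, y to its left, z up, the work surface at z = 0. Lengths are in m, angles in rad, forces in N, time in s.
With the tool pointing down it reaches from about 0.425 to 0.825 m from the base axis. Payload 3.6 kg.
Tool frame: the origin (TCP) lies at the very end of the fingers, on their centre line; the grasp point (between the pads) lies 19 mm behind it; x points along the fingers, y is the direction in which the jaws open and shut, and the axes are right-handed (so a half turn about x gives the same grasp; the last joint's range is limited). The gripper opens to 93 mm and grips with 3 to 60 N. Pads are 15 mm wide; open, the fingers measure 128 mm over their backs; the gripper's body (75 mm by 188 mm) begins 65 mm behind the grasp point.
Start: joints at [-1.268, 0.615, -0.013, 1.423, 0.008, 1.103, -0.04], TCP at [0.21, 0.615, 0.219] pointing down, gripper open.
Joint ranges: [-3.12, 3.12], [-0.3, 2.06], [-1.34, 1.32], [0.26, 2.42], [-1.36, 4.5], [0.01, 1.98], [-2.84, 2.84]. Speed limits (rad/s): [2.79, 2.79, 3.14, 3.14, 3.14, 3.14, 3.14].

### API

Orientations are given as a unit quaternion [x, y, z, w].
In Python, from station import bot gives the robot as it stands.
- The arm moves only by the shell command python3 -m jog 'ROWS' [FORCE]. ROWS is JSON, a list of rows, each an object with "linear": the shift along the tool's x, y, z in mm, a list of three; "twist": the turn, a rotation vector about the tool's x, y, z in rad, a list of three; "fingers": the closure, from 0 (fully open) to 1 (shut). In form: [{"linear": [tx, ty, tz], "twist": [ax, ay, az], "fingers": fingers}, ...]. A call has exactly 10 rows; each row is the pose to reach, as a shift and turn from the pose commanded when the call began, along the tool's axes at that moment; what a row does not reach only later rows make up. A row lasts 1/12 s, in which the tool goes at most 41.7 mm and 7.16 degrees, less where a joint would pass 70% of its speed; a pose out of reach is approached as far as the arm can. A call with a gripper value outside its range is refused whole. The fingers move at their own pace and stop on an object; FORCE is the grip in N (left out, the last holds). Time passes only in rows, so rows that repeat a pose let the fingers close, or fill a call up. It gives the time, the measured TCP pose, the force and the opening at its end, in the units of the state.
- bot.sense(): the state, without advancing time (a new reading comes with each control period).
- bot.grab_frame(name): name is "side" or "top" or "wrist"; returns the picture (384x512x3 uint8, blue, green, red); there is no depth.
- bot.calibration(name): a dict with "vfov" (degrees; the focal length in pixels is half the picture's height over the tangent of half this angle, whatever the lens; pixels are square), "cx", "cy" (the principal point, pixels), "origin" and "orientation" of the camera in the world. Camera axes: x right, y up, looking along -z (the intrinsics and any distortion apply to the point x, -y, -z); pixel columns grow to the right and rows downward; lengths in m; the calibration is good to about 2 mm. A picture is of the moment at which its call begins: read the wrist's pose just before it. calibration takes no time and is no camera call; for the wrist camera it gives the pose at the moment of the call.
- bot.job_done(): hands the job in, once; it reports no verdict.
The state is a dict: "t": time; "joint_pos": joint angles; "joint_vel": joint speeds; "effort": joint torques, N m; "eef_pos": TCP position; "tool_rot": TCP orientation; "contact_force": force on the tool from outside, world axes, zero at the start; "wrist_torque": the same for the moment, N m; "width": opening from 0.0 (shut) to 1.0 (fully open).
Only numpy, scipy, OpenCV 4.12 (cv2) and the standard library are available. Lean on these libraries where they do the work, as an engineer would, in place of code of your own. Each camera call takes 0.05 s, during which the arm holds its last target. There are 200 camera calls.

## Working session

There is one attempt and no reset: what is moved stays moved. The work goes in short steps, Python scripts to look and compute and a shell command to move; the robot and the scene stay as the last step left them, time stands still between calls to the robot, and variables do not carry over. Pictures are saved under pics/ and viewed, about 8 in all and at most 12, crops included, and the job is handed in when it is done.

```bash
mkdir -p pics; ls; cat > h.py <<'E'
import numpy as np,cv2,json
from scipy.spatial.transform import Rotation as R
from station import bot
E
python3 - <<'E'
from h import *
s=bot.sense();print(s)
for n in("side","top","wrist"):
    print(n,bot.calibration(n)); cv2.imwrite(f"pics/{n}0.png",bot.grab_frame(n))
a=cv2.imread("pics/side0.png");b=cv2.imread("pics/top0.png")
E
```

```text
pics
{'t': 0.0, 'joint_pos': array([-1.26848749,  0.61593562, -0.01260773,  1.4248655 ,  0.00810237,
        1.10340412, -0.04041995]), 'joint_vel': array([-1.87467660e-03, -4.75947236e-04,  1.47617592e-04, -6.17406521e-05,
       -1.52070281e-03, -1.33740728e-04,  5.83914106e-04]), 'effort': array([-5.63286198e-05, -4.58936226e+01,  2.09394526e-01, -1.65741009e+01,
       -6.09465502e-02,  2.05856119e-02,  2.39057226e-04]), 'eef_pos': array([0.20963911, 0.61443858, 0.21748163]), 'tool_rot': array([ 0.11481822,  0.69770684, -0.11661045,  0.697441  ]), 'contact_force': array([1.20515938, 1.0784601 , 0.05598923]), 'wrist_torque': array([-0.01095252, -0.02439295,  0.0319337 ]), 'width': 1.0022776012310848}
side {'vfov': 52.44404179001064, 'cx': 256.1945403652038, 'cy': 191.10459148278076, 'origin': array([0.43850315, 0.64573631, 0.82609971]), 'orientation': array([-0.03253166,  0.36309261,  0.9273579 , -0.08433726])}
top {'vfov': 48.98468838440415, 'cx': 255.92601897931007, 'cy': 191.26952679201207, 'origin': array([0.41739505, 0.00379364, 1.32361908]), 'orientation': array([ 0.04353067, -0.05814118, -0.69890704,  0.71151503])}
wrist {'vfov': 68.79649321273038, 'cx': 259.8252585775078, 'cy': 192.608336497673, 'origin': array([0.13467363, 0.64035108, 0.38279031]), 'orientation': array([-0.11754897, -0.08217118,  0.57552538,  0.80510911])}
```

View pics/side0.png

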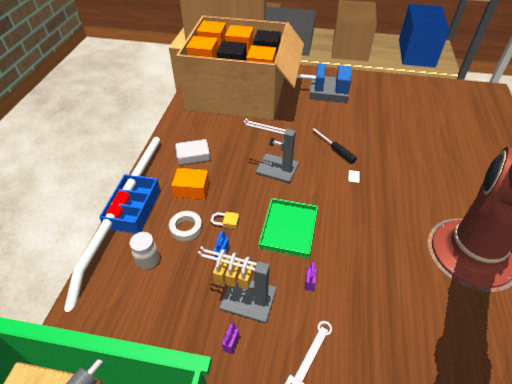

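View pics/top0.png

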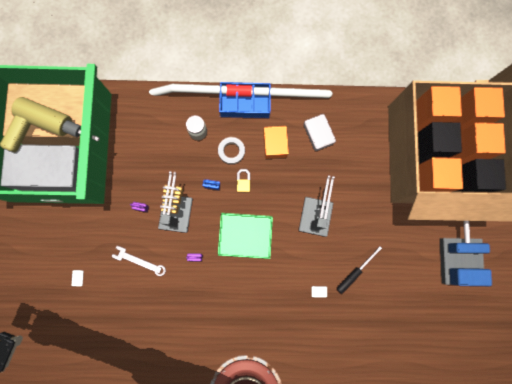

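Top view: full stand at about (175,205) with three brass locks, spare stand at (318,210), tray at (245,236), blue look-alike at (211,185), purple ones at (139,207) and (194,257). The next image is one enlarged composite of both stands in both views.

```bash
cat >> h.py <<'E'
def cam(n):
    c=bot.calibration(n); c['f']=192/np.tan(np.radians(c['vfov']/2)); c['R']=R.from_quat(c['orientation']).as_matrix(); return c
def ray(c,u,v):
    d=c['R']@np.array([(u-c['cx'])/c['f'],-(v-c['cy'])/c['f'],-1]); return c['origin'],d/np.linalg.norm(d)
def onz(c,u,v,z):
    o,d=ray(c,u,v); return o+d*(z-o[2])/d[2]
def proj(c,p):
    q=c['R'].T@(np.array(p)-c['origin']); return np.array([c['cx']+c['f']*q[0]/-q[2],c['cy']-c['f']*q[1]/-q[2]])
def tri(rs):
    A=sum(np.eye(3)-np.outer(d,d) for o,d in rs);b=sum((np.eye(3)-np.outer(d,d))@o for o,d in rs)
    p=np.linalg.solve(A,b); return p,[np.linalg.norm((np.eye(3)-np.outer(d,d))@(p-o)) for o,d in rs]
E
python3 - <<'E'
from h import *
a=cv2.imread("pics/side0.png");b=cv2.imread("pics/top0.png")
f=lambda im,x,y:cv2.resize(im[y:y+75,x:x+100],None,fx=4,fy=4,interpolation=cv2.INTER_CUBIC)
cv2.imwrite("pics/comp.png",np.vstack([np.hstack([f(a,190,243),f(a,230,110)]),np.hstack([f(b,130,165),f(b,275,165)])]))
c=cam("top");m=cv2.inRange(cv2.cvtColor(b,cv2.COLOR_BGR2HSV),(50,150,80),(70,255,255));m[:200]=0;m[270:]=0;m[:,:205]=0;m[:,290:]=0
r=cv2.minAreaRect(cv2.findNonZero(m));print(r,[onz(c,*p,0.02).round(3) for p in cv2.boxPoints(r)],onz(c,*r[0],.02))
cs=cam("side");h=cv2.cvtColor(a,cv2.COLOR_BGR2HSV);m=cv2.inRange(h,(50,150,80),(70,255,255));m[:190]=0;m[265:]=0;m[:,:250]=0;m[:,330:]=0
r=cv2.minAreaRect(cv2.findNonZero(m));print(r[0],onz(cs,*r[0],.02))
for (x,y) in((282,181),): pass
E
```

```text
Traceback (most recent call last):
cv2.error: OpenCV(4.12.0) /io/opencv/modules/imgproc/src/convhull.cpp:143: error: (-215:Assertion failed) total >= 0 && (depth == CV_32F || depth == CV_32S) in function 'convexHull'
```

View pics/comp.png

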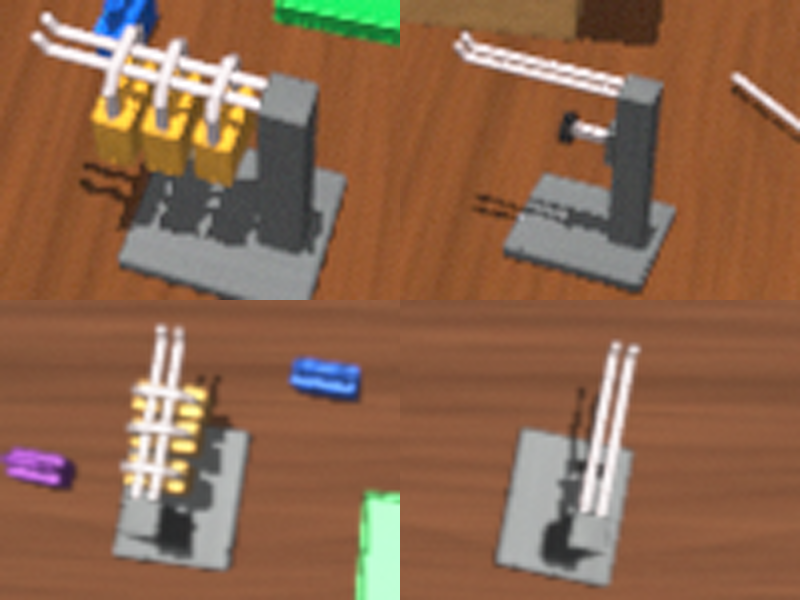

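```bash
python3 - <<'E'
from h import *
S=cam("side");T=cam("top")
P={'ftip':((200.75,250.25),(172.25,172.75)),'stip':((245.5,120),(331,177)),'fpost':((256.5,266),(166,214)),'spost':((285.25,131.5),(324,218.25)),
'sh1':((190+125/4,243+33/4),(130+167/4,165+91/4)),'sh2':((190+177/4,243+45/4),(130+165/4,165+127/4)),'sh3':((190+229/4,243+62/4),(130+160/4,165+167/4))}
for k,(s,t) in P.items():
    p,e=tri([ray(S,*s),ray(T,*t)]);print(k,p.round(4),np.round(e,4))
b=cv2.imread("pics/top0.png");a=cv2.imread("pics/side0.png")
for n,im,c,w,z in(("top",b,T,(205,290,200,270),.02),("side",a,S,(250,330,190,265),.02)):
    h=cv2.cvtColor(im,cv2.COLOR_BGR2HSV);m=cv2.inRange(h,(45,90,60),(75,255,255));M=np.zeros_like(m);M[w[2]:w[3],w[0]:w[1]]=m[w[2]:w[3],w[0]:w[1]]
    r=cv2.minAreaRect(cv2.findNonZero(M));B=np.array([onz(c,*p,z) for p in cv2.boxPoints(r)]);print(n,B.round(3)[:,:2].tolist(),onz(c,*r[0],z).round(4))
for nm,pts in(('full base',[(140,120),(248,130),(228,270),(115,256)]),('spare base',[(523-400,430-300),(631-400,452-300),(608-400,585-300),(497-400,563-300)])):
    o=(130,165) if nm[0]=='f' else (275,165)
    q=np.array([onz(T,o[0]+x/4,o[1]+y/4,.012)[:2] for x,y in pts]);print(nm,q.round(4).tolist(),'edges deg',[np.degrees(np.arctan2(*(q[j]-q[i])[::-1])).round(1) for i,j in((0,3),(1,2),(0,1),(3,2))],np.linalg.norm(q[0]-q[3]).round(3))
E
```

```text
ftip [0.6341 0.2171 0.1524] [0.0013 0.0013]
stip [ 0.6307 -0.2312  0.1527] [0.0016 0.0016]
fpost [0.5163 0.2302 0.1474] [0.003 0.003]
spost [ 0.5142 -0.2121  0.1432] [0.0014 0.0014]
sh1 [0.5905 0.2155 0.1582] [0.0013 0.0013]
sh2 [0.5644 0.2162 0.1557] [0.0024 0.0024]
sh3 [0.5368 0.2191 0.1521] [0.0024 0.0024]
top [[0.408, 0.093], [0.539, 0.089], [0.532, -0.074], [0.4, -0.067]] [0.469  0.0101 0.02  ]
side [[0.534, 0.102], [0.539, -0.074], [0.396, -0.065], [0.406, 0.106]] [0.4683 0.0223 0.02  ]
full base [[0.5904, 0.2623], [0.5841, 0.1778], [0.4749, 0.1891], [0.4841, 0.2765]] edges deg [np.float64(172.4), np.float64(174.1), np.float64(-94.2), np.float64(-96.0)] 0.107
spare base [[0.591, -0.1789], [0.5752, -0.2641], [0.4708, -0.2451], [0.4863, -0.1586]] edges deg [np.float64(169.0), np.float64(169.7), np.float64(-100.5), np.float64(-100.2)] 0.107
```

```bash
cat >> h.py <<'E'
def tool(yaw): # yaw = world dir (deg) of tool y; tool x down
    x=np.array([0,0,-1.]);t=np.radians(yaw);y=np.array([np.cos(t),np.sin(t),0]);return np.c_[x,y,np.cross(x,y)]
def go(p,yaw,p0=None,R0=None):
    s=bot.sense();p0=s['eef_pos'] if p0 is None else np.array(p0);R0=R.from_quat(s['tool_rot']).as_matrix() if R0 is None else R0
    l=R0.T@(np.array(p)-p0)*1000;w=R.from_matrix(R0.T@tool(yaw)).as_rotvec()
    print('linear',l.round(1),'twist',w.round(4),'rows',np.linalg.norm(l)/41.7,np.degrees(np.linalg.norm(w))/7.16)
E
python3 - <<'E'
from h import *
s=bot.sense();M=R.from_quat(s['tool_rot']).as_matrix();print(M.round(3))
W=cam('wrist');off=M.T@(W['origin']-s['eef_pos']);Rr=M.T@W['R'];print('off',off,'axes in tool (look)',-Rr[:,2],'up',Rr[:,1])
for yaw in(84,-96):
    p=np.array([.59,.22,.25]);Q=tool(yaw);c=dict(W);c['origin']=p+Q@off;c['R']=Q@Rr
    print(yaw,c['origin'],[proj(c,q).round(0) for q in((.634,.216,.158),(.59,.222,.122),(.537,.227,.122),(.52,.23,.15))])
    go(p,yaw)
E
```

```text
[[-0.001  0.323  0.946]
 [-0.002  0.946 -0.323]
 [-1.    -0.002  0.   ]]
off [-1.65172536e-01 -1.29949032e-04 -7.93012088e-02] axes in tool (look) [ 0.95887586 -0.00105509  0.28382383] up [ 0.28382489  0.00104519 -0.95887556]
84 [0.51111963 0.22816    0.41517254] [array([261., 238.]), array([262., 186.]), array([262., 136.]), array([263., 119.])]
linear [ -31.7 -250.8  487.3] twist [-2.24e-01 -2.00e-04  1.90e-03] rows 13.165462441068263 1.7923844274040066
-96 [0.66888037 0.21184    0.41517254] [array([260., 150.]), array([258., 186.]), array([259., 231.]), array([258., 257.])]
linear [ -31.7 -250.8  487.3] twist [2.9176e+00 2.8000e-03 3.0000e-04] rows 13.165462441068263 23.34734831243951
```

```bash
python3 -m jog '[{"linear":[-32,-20,39],"twist":[0,0,0],"fingers":0},{"linear":[-32,-251,487],"twist":[-0.224,0,0],"fingers":0},{"linear":[-32,-251,487],"twist":[-0.224,0,0],"fingers":0},{"linear":[-32,-251,487],"twist":[-0.224,0,0],"fingers":0},{"linear":[-32,-251,487],"twist":[-0.224,0,0],"fingers":0},{"linear":[-32,-251,487],"twist":[-0.224,0,0],"fingers":0},{"linear":[-32,-251,487],"twist":[-0.224,0,0],"fingers":0},{"linear":[-32,-251,487],"twist":[-0.224,0,0],"fingers":0},{"linear":[-32,-251,487],"twist":[-0.224,0,0],"fingers":0},{"linear":[-32,-251,487],"twist":[-0.224,0,0],"fingers":0}]'
python3 - <<'E'
from h import *
go((.59,.22,.25),84)
E
```

```text
t: 0.98
eef_pos: [0.4942, 0.3189, 0.2485]
tool_rot: [0.037, 0.706, -0.037, 0.706]
contact_force: [1.5, 0.4, -0.9]
width: 1.004
linear [ -1.5 -88.3 105.7] twist [-0.     -0.0004  0.0003] rows 3.302987649918371 0.003861382608774656
```

```bash
python3 -m jog '[{"linear":[0,-88,106],"twist":[0,0,0],"fingers":0},{"linear":[0,-88,106],"twist":[0,0,0],"fingers":0},{"linear":[0,-88,106],"twist":[0,0,0],"fingers":0},{"linear":[0,-88,106],"twist":[0,0,0],"fingers":0},{"linear":[0,-88,106],"twist":[0,0,0],"fingers":0},{"linear":[0,-88,106],"twist":[0,0,0],"fingers":0},{"linear":[0,-88,106],"twist":[0,0,0],"fingers":0},{"linear":[0,-88,106],"twist":[0,0,0],"fingers":0},{"linear":[0,-88,106],"twist":[0,0,0],"fingers":0},{"linear":[0,-88,106],"twist":[0,0,0],"fingers":0}]'
python3 - <<'E'
from h import *
np.set_printoptions(suppress=True)
s=bot.sense();W=cam('wrist');im=bot.grab_frame('wrist');cv2.imwrite('pics/w1.png',im)
import pickle;pickle.dump((s,W),open('w1.pkl','wb'))
print(s['eef_pos'],s['contact_force'])
cv2.imwrite('pics/w1c.png',cv2.resize(im[90:270,150:370],None,fx=3.3,fy=3.3,interpolation=cv2.INTER_CUBIC))
E
```

```text
t: 1.82
eef_pos: [0.5885, 0.2237, 0.2488]
tool_rot: [0.036, 0.706, -0.036, 0.706]
contact_force: [0.1, 0.2, -0.1]
width: 1.001
[0.58848132 0.2237419  0.24884286] [ 0.08420365  0.16335407 -0.11640213]
```

View pics/w1c.png

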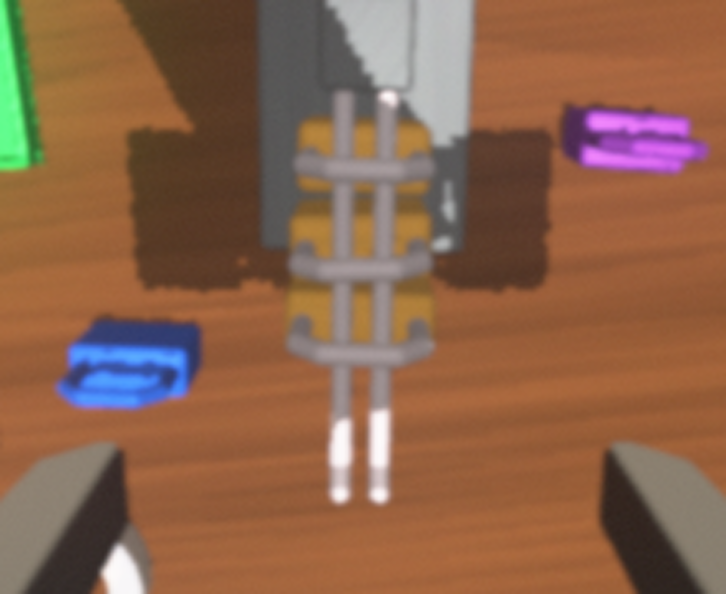

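```bash
python3 - <<'E'
from h import *
import pickle;s,W=pickle.load(open('w1.pkl','rb'));S=cam("side");T=cam("top")
P={'tip':(360,494,.157,(200.75,250.25),(172.25,172.75)),'sh1':(361,354,.1545,(190+125/4,243+33/4),None),'sh2':(362,268,.1545,(190+177/4,243+45/4),None),'sh3':(363,167,.1545,(190+229/4,243+62/4),None),'post':(366,90,.15,(256.5,266),None),'wiremid':(361,300,.15,None,None)}
for k,(x,y,z,a,t) in P.items():
    u,v=150+x/3.3,90+y/3.3
    print(k,onz(W,u,v,z).round(4), tri([ray(W,u,v),ray(S,*a)]+([ray(T,*t)] if t else [])) if a else '')
A=onz(W,150+360/3.3,90+494/3.3,.157);B=onz(W,150+366/3.3,90+90/3.3,.15);print(np.degrees(np.arctan2(*(B-A)[:2][::-1])),np.linalg.norm((B-A)[:2]))
E
```

```text
tip [0.6342 0.2179 0.157 ] (array([0.63439813, 0.21744681, 0.1536972 ]), [np.float64(0.0013156820860201167), np.float64(0.0020157923078926365), np.float64(0.0008855798445531314)])
sh1 [0.5906 0.2228 0.1545] (array([0.58612887, 0.22326528, 0.16995367]), [np.float64(0.00038212128827821615), np.float64(0.0003821212882781583)])
sh2 [0.5649 0.2257 0.1545] (array([0.56017009, 0.22619051, 0.17151394]), [np.float64(0.0011248908135394686), np.float64(0.001124890813539513)])
sh3 [0.5366 0.229  0.1545] (array([0.53370825, 0.22901574, 0.16766152]), [np.float64(0.0014917292209867912), np.float64(0.001491729220986878)])
post [0.5163 0.2319 0.15  ] (array([0.51467513, 0.23168211, 0.14945468]), [np.float64(0.0016078191436332868), np.float64(0.0016078191436331413)])
wiremid [0.5754 0.2244 0.15  ] 
173.2505569919469 0.11877567934486559
```

```bash
python3 - <<'E'
from h import *
go((.5906,.2228,.09),83.25)
E
```

```text
linear [158.8  -0.4   1.9] twist [ 0.0151 -0.0001 -0.0003] rows 3.8086586252164714 0.12091920200841305
```

```bash
python3 -m jog '[{"linear":[0,0,2],"twist":[0.015,0,0],"fingers":0},{"linear":[40,0,2],"twist":[0.015,0,0],"fingers":0},{"linear":[80,0,2],"twist":[0.015,0,0],"fingers":0},{"linear":[120,0,2],"twist":[0.015,0,0],"fingers":0},{"linear":[145,0,2],"twist":[0.015,0,0],"fingers":0},{"linear":[159,0,2],"twist":[0.015,0,0],"fingers":0},{"linear":[159,0,2],"twist":[0.015,0,0],"fingers":0},{"linear":[159,0,2],"twist":[0.015,0,0],"fingers":0.3},{"linear":[159,0,2],"twist":[0.015,0,0],"fingers":0.7},{"linear":[159,0,2],"twist":[0.015,0,0],"fingers":1}]' 30
python3 - <<'E'
from h import *
s=bot.sense();print(s['eef_pos'],s['width']);cv2.imwrite('pics/w2.png',bot.grab_frame('wrist'))
E
```

```text
t: 2.7
eef_pos: [0.5928, 0.2225, 0.0916]
tool_rot: [0.043, 0.705, -0.042, 0.707]
contact_force: [-0.1, 0.6, -0.3]
width: 0.834
[0.59277331 0.22247151 0.09157933] 0.8340854824180589
```

```bash
python3 -m jog '[{"linear":[0,0,0],"twist":[0,0,0],"fingers":1},{"linear":[0,0,0],"twist":[0,0,0],"fingers":1},{"linear":[0,0,0],"twist":[0,0,0],"fingers":1},{"linear":[0,0,0],"twist":[0,0,0],"fingers":1},{"linear":[0,0,0],"twist":[0,0,0],"fingers":1},{"linear":[0,0,0],"twist":[0,0,0],"fingers":1},{"linear":[0,0,0],"twist":[0,0,0],"fingers":1},{"linear":[0,0,0],"twist":[0,0,0],"fingers":1},{"linear":[0,0,0],"twist":[0,0,0],"fingers":1},{"linear":[-5,0,0],"twist":[0,0,0],"fingers":1}]' 30
python3 - <<'E'
from h import *
s=bot.sense();print(s['eef_pos'],s['width'],s['contact_force'],R.from_quat(s['tool_rot']).as_matrix().round(3)[:,1])
E
```

```text
t: 3.58
eef_pos: [0.5902, 0.2215, 0.0933]
tool_rot: [0.042, 0.707, -0.043, 0.705]
contact_force: [-0.6, -0.4, -2.3]
width: 0.536
[0.59024881 0.22154836 0.09330796] 0.5356544054839755 [-0.62645426 -0.41228542 -2.25472977] [ 0.119  0.993 -0.001]
```

```bash
python3 -m jog '[{"linear":[-5,0,0],"twist":[0,0,0],"fingers":1},{"linear":[-10,0,0],"twist":[0,0,0],"fingers":1},{"linear":[-10,0,0],"twist":[0,0,0],"fingers":1},{"linear":[-10,0,12],"twist":[0,0,0],"fingers":1},{"linear":[-10,0,28],"twist":[0,0,0],"fingers":1},{"linear":[-10,0,44],"twist":[0,0,0],"fingers":1},{"linear":[-10,0,60],"twist":[0,0,0],"fingers":1},{"linear":[-10,0,75],"twist":[0,0,0],"fingers":1},{"linear":[-10,0,84],"twist":[0,0,0],"fingers":1},{"linear":[-10,0,84],"twist":[0,0,0],"fingers":1}]'
python3 - <<'E'
from h import *
s=bot.sense();print(s['eef_pos'],s['width'],s['contact_force'],R.from_quat(s['tool_rot']).as_matrix().round(3))
cv2.imwrite('pics/w3.png',np.hstack([bot.grab_frame('wrist'),bot.grab_frame('side')[60:330,150:].repeat(1,0)[:, :].copy() if 0 else cv2.resize(bot.grab_frame('side')[190:306,190:326],(450,384))][:2])[:, :])
from cv2 import imread;a=imread('pics/w3.png');cv2.imwrite('pics/w3.png',cv2.resize(a,(800,int(800*384/a.shape[1]))))
go((.685,-.2312,.14),80)
E
```

```text
t: 4.42
eef_pos: [0.6766, 0.2105, 0.1039]
tool_rot: [0.043, 0.705, -0.043, 0.706]
contact_force: [0.3, -0.4, -2.9]
width: 0.536
[0.6765796  0.21051557 0.10388518] 0.5359536636593742 [ 0.28624568 -0.41602739 -2.9054705 ] [[ 0.001  0.121  0.993]
 [-0.001  0.993 -0.121]
 [-1.    -0.001  0.001]]
linear [ -36.  -438.5   63.8] twist [ 0.0546 -0.0019  0.0005] rows 10.66188643841892 0.4369434401790612
```

View pics/w3.png

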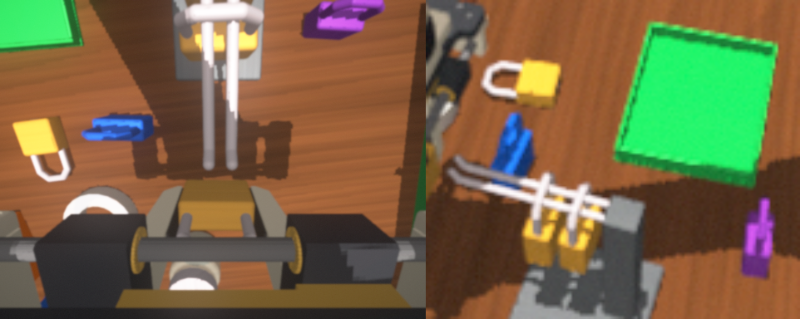

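```bash
python3 -m jog '[{"linear":[-36,-10,10],"twist":[0,0,0],"fingers":1},{"linear":[-36,-45,20],"twist":[0.05,0,0],"fingers":1},{"linear":[-36,-447,58],"twist":[0.05,0,0],"fingers":1},{"linear":[-36,-447,58],"twist":[0.05,0,0],"fingers":1},{"linear":[-36,-447,58],"twist":[0.05,0,0],"fingers":1},{"linear":[-36,-447,58],"twist":[0.05,0,0],"fingers":1},{"linear":[-36,-447,58],"twist":[0.05,0,0],"fingers":1},{"linear":[-36,-447,58],"twist":[0.05,0,0],"fingers":1},{"linear":[-36,-447,58],"twist":[0.05,0,0],"fingers":1},{"linear":[-36,-447,58],"twist":[0.05,0,0],"fingers":1}]'
python3 - <<'E'
from h import *
go((.680,-.2396,.14),80.3)
E
```

```text
t: 5.35
eef_pos: [0.6796, -0.1691, 0.1408]
tool_rot: [0.06, 0.705, -0.059, 0.704]
contact_force: [0.2, -0.2, -2.6]
width: 0.539
linear [  0.7 -69.5  12.2] twist [ 0.0008 -0.0011 -0.0008] rows 1.6916468890389624 0.01246233752807659
```

```bash
python3 -m jog '[{"linear":[0,-35,6],"twist":[0,0,0],"fingers":1},{"linear":[0,-60,10],"twist":[0,0,0],"fingers":1},{"linear":[0,-69,12],"twist":[0,0,0],"fingers":1},{"linear":[0,-69,12],"twist":[0,0,0],"fingers":1},{"linear":[0,-69,12],"twist":[0,0,0],"fingers":1},{"linear":[0,-69,12],"twist":[0,0,0],"fingers":1},{"linear":[0,-69,12],"twist":[0,0,0],"fingers":1},{"linear":[0,-69,12],"twist":[0,0,0],"fingers":1},{"linear":[0,-69,12],"twist":[0,0,0],"fingers":1},{"linear":[0,-69,12],"twist":[0,0,0],"fingers":1}]'
python3 - <<'E'
from h import *
import pickle
s=bot.sense();W=cam('wrist');im=bot.grab_frame('wrist');cv2.imwrite('pics/w4.png',im);pickle.dump((s,W),open('w4.pkl','wb'))
print(s['eef_pos'],s['contact_force'],proj(W,(.6307,-.2312,.158)),proj(W,(.5142,-.2121,.15)))
cv2.imwrite('pics/w4c.png',cv2.resize(im[0:260,110:400],None,fx=2.3,fy=2.3,interpolation=cv2.INTER_CUBIC))
E
```

```text
t: 6.18
eef_pos: [0.6811, -0.2374, 0.1407]
tool_rot: [0.06, 0.705, -0.059, 0.705]
contact_force: [-0.5, -0.2, -2.8]
width: 0.537
[ 0.681147   -0.23744095  0.14073246] [-0.4979037  -0.21634985 -2.75379316] [255.93582852 165.27808861] [ 253.21562392 -101.29813769]
```

View pics/w4c.png

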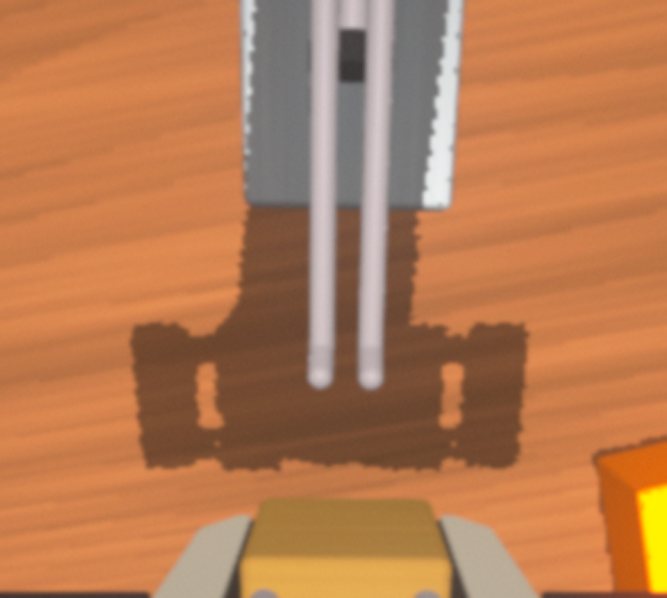

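```bash
python3 - <<'E'
from h import *
import pickle;s,W=pickle.load(open('w4.pkl','rb'));S=cam('side')
f=lambda x,y,z:onz(W,110+x/2.3,y/2.3,z)
A=f(345,378,.158);B=f(353.5,20,.15);print(A,tri([ray(W,260,164.3),ray(S,245.5,120)]),B)
b=[f(248,207,.012),f(447,207,.012)];m=(b[0]+b[1])/2;print(b)
e=(b[1]-b[0]);print('base yaw',np.degrees(np.arctan2(e[1],e[0])),'hook yaw',np.degrees(np.arctan2(*(B-A)[:2][::-1])))
h=(B-A)[:2]/np.linalg.norm((B-A)[:2]);print('pad front stand x(mm)',[(f(352,80,z)[:2]-A[:2])@h*1000-69 for z in(.113,.105)],'base mid',(m[:2]-A[:2])@h*1000-69, h[0]*(m-A)[1]-h[1]*(m-A)[0])
for k in(-94-25,-48): 
  t=A[:2]+h*(k+69)/1000; print(k,t)
M=R.from_quat(s['tool_rot']).as_matrix();yt=np.degrees(np.arctan2(M[1,1],M[0,1]));print('tool y yaw',yt)
E
```

```text
[ 0.63057029 -0.22897322  0.158     ] (array([ 0.6299741 , -0.22917427,  0.15426622]), [np.float64(0.0012490454515938232), np.float64(0.0012490454515936614)]) [ 0.55692185 -0.2145459   0.15      ]
[array([ 0.57760744, -0.26212103,  0.012     ]), array([ 0.59202365, -0.17801525,  0.012     ])]
base yaw 80.27369517669007 hook yaw 168.9164335436834
pad front stand x(mm) [np.float64(3.1941055223462484), np.float64(5.026419965875689)] base mid -22.386759404511203 5.694013192896266e-05
-119 [ 0.67963769 -0.23858524]
-48 [ 0.60996199 -0.22493617]
tool y yaw 80.35066237138744
```

```bash
python3 -m jog '[{"linear":[25,0,0],"twist":[0,0,0],"fingers":1},{"linear":[37,0,0],"twist":[0,0,0],"fingers":1},{"linear":[37,0,0],"twist":[0,0,0],"fingers":1},{"linear":[37,0,-15],"twist":[0,0,0],"fingers":1},{"linear":[37,0,-32],"twist":[0,0,0],"fingers":1},{"linear":[37,0,-49],"twist":[0,0,0],"fingers":1},{"linear":[37,0,-63],"twist":[0,0,0],"fingers":1},{"linear":[37,0,-72],"twist":[0,0,0],"fingers":1},{"linear":[37,0,-72],"twist":[0,0,0],"fingers":1},{"linear":[37,0,-72],"twist":[0,0,0],"fingers":1}]'
python3 - <<'E'
from h import *
s=bot.sense();print(s['eef_pos'],s['contact_force'],s['width'])
im=bot.grab_frame('wrist');cv2.imwrite('pics/w5.png',im[0:384,60:460])
E
```

```text
t: 7.07
eef_pos: [0.6105, -0.2266, 0.1044]
tool_rot: [0.06, 0.704, -0.06, 0.705]
contact_force: [-0.3, -0.1, -2.7]
width: 0.534
[ 0.61045008 -0.22656823  0.10437405] [-0.32079615 -0.13595009 -2.68089055] 0.5339935162979913
```

View pics/w5.png

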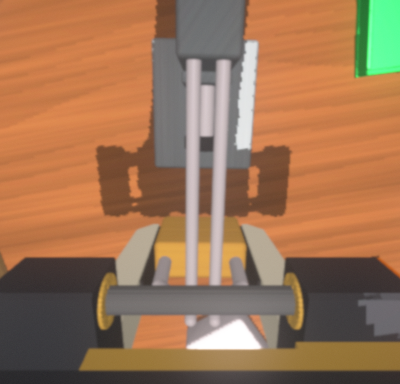

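```bash
python3 -m jog '[{"linear":[7,0,0],"twist":[0,0,0],"fingers":1},{"linear":[12,0,0],"twist":[0,0,0],"fingers":1},{"linear":[14,0,0],"twist":[0,0,0],"fingers":1},{"linear":[15,0,0],"twist":[0,0,0],"fingers":1},{"linear":[15,0,0],"twist":[0,0,0],"fingers":1},{"linear":[15,0,0],"twist":[0,0,0],"fingers":1},{"linear":[15,0,0],"twist":[0,0,0],"fingers":1},{"linear":[15,0,0],"twist":[0,0,0],"fingers":1},{"linear":[15,0,0],"twist":[0,0,0],"fingers":1},{"linear":[15,0,0],"twist":[0,0,0],"fingers":1}]'
```

```text
t: 7.95
eef_pos: [0.6109, -0.2263, 0.0898]
tool_rot: [0.06, 0.704, -0.06, 0.705]
contact_force: [-1.6, 0.5, 5.0]
width: 0.532
```

```bash
python3 -m jog '[{"linear":[-1,0,0],"twist":[0,0,0],"fingers":1},{"linear":[-1,0,0],"twist":[0,0,0],"fingers":1},{"linear":[-1,0,-3],"twist":[0,0,0],"fingers":1},{"linear":[-1,0.1,-7],"twist":[0,0,0],"fingers":1},{"linear":[-1,0.2,-11],"twist":[0,0,0],"fingers":1},{"linear":[-1,0.3,-15],"twist":[0,0,0],"fingers":1},{"linear":[-1,0.4,-18],"twist":[0,0,0],"fingers":1},{"linear":[-1,0.5,-20],"twist":[0,0,0],"fingers":1},{"linear":[-1,0.5,-20],"twist":[0,0,0],"fingers":1},{"linear":[-1,0.5,-20],"twist":[0,0,0],"fingers":1}]'
```

```text
t: 8.78
eef_pos: [0.5893, -0.2223, 0.0899]
tool_rot: [0.06, 0.705, -0.06, 0.704]
contact_force: [-0.5, 0.6, 3.8]
width: 0.535
```

```bash
python3 -m jog '[{"linear":[-1,0,-2],"twist":[0,0,0],"fingers":1},{"linear":[-1,0,-4],"twist":[0,0,0],"fingers":1},{"linear":[-1,0.1,-6],"twist":[0,0,0],"fingers":1},{"linear":[-1,0.1,-8],"twist":[0,0,0],"fingers":1},{"linear":[-1,0.2,-9],"twist":[0,0,0],"fingers":1},{"linear":[-1,0.2,-10],"twist":[0,0,0],"fingers":1},{"linear":[-1,0.2,-11],"twist":[0,0,0],"fingers":1},{"linear":[-1,0.2,-12],"twist":[0,0,0],"fingers":1},{"linear":[-1,0.2,-12],"twist":[0,0,0],"fingers":1},{"linear":[-1,0.2,-12],"twist":[0,0,0],"fingers":1}]'
```

```text
t: 9.62
eef_pos: [0.5777, -0.22, 0.0902]
tool_rot: [0.06, 0.705, -0.06, 0.704]
contact_force: [-1.2, 0.4, -1.7]
width: 0.537
```

```bash
python3 -m jog '[{"linear":[0,0,-1],"twist":[0,0,0],"fingers":1},{"linear":[0,0,-1.5],"twist":[0,0,0],"fingers":1},{"linear":[0,0,-2],"twist":[0,0,0],"fingers":1},{"linear":[0,0,-2.5],"twist":[0,0,0],"fingers":1},{"linear":[0,0,-3],"twist":[0,0,0],"fingers":1},{"linear":[0,0,-3.5],"twist":[0,0,0],"fingers":1},{"linear":[0,0,-4],"twist":[0,0,0],"fingers":1},{"linear":[0,0,-4],"twist":[0,0,0],"fingers":1},{"linear":[0,0,-4],"twist":[0,0,0],"fingers":1},{"linear":[0,0,-4],"twist":[0,0,0],"fingers":1}]'
```

```text
t: 10.45
eef_pos: [0.5746, -0.2195, 0.0906]
tool_rot: [0.06, 0.705, -0.06, 0.705]
contact_force: [-0.2, 0.0, -2.8]
width: 0.536
```

```bash
python3 -m jog '[{"linear":[0,0,-0.5],"twist":[0,0,0],"fingers":1},{"linear":[0,0,-1],"twist":[0,0,0],"fingers":1},{"linear":[0,0,-1.5],"twist":[0,0,0],"fingers":1},{"linear":[0,0,-2],"twist":[0,0,0],"fingers":1},{"linear":[0,0,-2.5],"twist":[0,0,0],"fingers":1},{"linear":[0,0,-2.5],"twist":[0,0,0],"fingers":1},{"linear":[0,0,-2.5],"twist":[0,0,0],"fingers":1},{"linear":[0,0,-2.5],"twist":[0,0,0],"fingers":1},{"linear":[0,0,-2.5],"twist":[0,0,0],"fingers":1},{"linear":[0,0,-2.5],"twist":[0,0,0],"fingers":1}]'
```

```text
t: 11.28
eef_pos: [0.5722, -0.2191, 0.0907]
tool_rot: [0.06, 0.705, -0.06, 0.705]
contact_force: [0.5, 0.4, -3.2]
width: 0.534
```

```bash
python3 -m jog '[{"linear":[0,0,-0.5],"twist":[0,0,0],"fingers":1},{"linear":[0,0,-1],"twist":[0,0,0],"fingers":1},{"linear":[0,0,-1.5],"twist":[0,0,0],"fingers":1},{"linear":[0,0,-1.5],"twist":[0,0,0],"fingers":1},{"linear":[0,0,-1.5],"twist":[0,0,0],"fingers":1},{"linear":[0,0,-1.5],"twist":[0,0,0],"fingers":1},{"linear":[0,0,-1.5],"twist":[0,0,0],"fingers":1},{"linear":[0,0,-1.5],"twist":[0,0,0],"fingers":1},{"linear":[0,0,-1.5],"twist":[0,0,0],"fingers":1},{"linear":[0,0,-1.5],"twist":[0,0,0],"fingers":1}]'
```

```text
t: 12.12
eef_pos: [0.5707, -0.2189, 0.0907]
tool_rot: [0.06, 0.705, -0.06, 0.705]
contact_force: [-0.3, -0.2, -3.2]
width: 0.537
```

```bash
python3 -m jog '[{"linear":[0,0,-0.5],"twist":[0,0,0],"fingers":1},{"linear":[0,0,-1],"twist":[0,0,0],"fingers":1},{"linear":[0,0,-1.5],"twist":[0,0,0],"fingers":1},{"linear":[0,0,-1.5],"twist":[0,0,0],"fingers":1},{"linear":[0,0,-1.5],"twist":[0,0,0],"fingers":1},{"linear":[0,0,-1.5],"twist":[0,0,0],"fingers":1},{"linear":[0,0,-1.5],"twist":[0,0,0],"fingers":1},{"linear":[0,0,-1.5],"twist":[0,0,0],"fingers":1},{"linear":[0,0,-1.5],"twist":[0,0,0],"fingers":1},{"linear":[0,0,-1.5],"twist":[0,0,0],"fingers":1}]'
```

```text
t: 12.95
eef_pos: [0.5692, -0.2186, 0.0906]
tool_rot: [0.06, 0.705, -0.06, 0.705]
contact_force: [-0.9, 0.2, -2.6]
width: 0.537
```

```bash
python3 -m jog '[{"linear":[0,0,-0.5],"twist":[0,0,0],"fingers":1},{"linear":[0,0,-1],"twist":[0,0,0],"fingers":1},{"linear":[0,0,-1.5],"twist":[0,0,0],"fingers":1},{"linear":[0,0,-1.5],"twist":[0,0,0],"fingers":1},{"linear":[0,0,-1.5],"twist":[0,0,0],"fingers":1},{"linear":[0,0,-1.5],"twist":[0,0,0],"fingers":1},{"linear":[0,0,-1.5],"twist":[0,0,0],"fingers":1},{"linear":[0,0,-1.5],"twist":[0,0,0],"fingers":1},{"linear":[0,0,-1.5],"twist":[0,0,0],"fingers":1},{"linear":[0,0,-1.5],"twist":[0,0,0],"fingers":1}]'
```

```text
t: 13.78
eef_pos: [0.5677, -0.2183, 0.0906]
tool_rot: [0.06, 0.705, -0.06, 0.705]
contact_force: [0.5, 0.2, -2.2]
width: 0.536
```

```bash
python3 -m jog '[{"linear":[0,0,-0.5],"twist":[0,0,0],"fingers":1},{"linear":[0,0,-1],"twist":[0,0,0],"fingers":1},{"linear":[0,0,-1.5],"twist":[0,0,0],"fingers":1},{"linear":[0,0,-1.5],"twist":[0,0,0],"fingers":1},{"linear":[0,0,-1.5],"twist":[0,0,0],"fingers":1},{"linear":[0,0,-1.5],"twist":[0,0,0],"fingers":1},{"linear":[0,0,-1.5],"twist":[0,0,0],"fingers":1},{"linear":[0,0,-1.5],"twist":[0,0,0],"fingers":1},{"linear":[0,0,-1.5],"twist":[0,0,0],"fingers":1},{"linear":[0,0,-1.5],"twist":[0,0,0],"fingers":1}]'
```

```text
t: 14.62
eef_pos: [0.5662, -0.2181, 0.0906]
tool_rot: [0.06, 0.705, -0.06, 0.705]
contact_force: [0.0, -0.6, -3.5]
width: 0.539
```

```bash
python3 -m jog '[{"linear":[0,0,-0.5],"twist":[0,0,0],"fingers":1},{"linear":[0,0,-1],"twist":[0,0,0],"fingers":1},{"linear":[0,0,-1.5],"twist":[0,0,0],"fingers":1},{"linear":[0,0,-1.5],"twist":[0,0,0],"fingers":1},{"linear":[0,0,-1.5],"twist":[0,0,0],"fingers":1},{"linear":[0,0,-1.5],"twist":[0,0,0],"fingers":1},{"linear":[0,0,-1.5],"twist":[0,0,0],"fingers":1},{"linear":[0,0,-1.5],"twist":[0,0,0],"fingers":1},{"linear":[0,0,-1.5],"twist":[0,0,0],"fingers":1},{"linear":[0,0,-1.5],"twist":[0,0,0],"fingers":1}]'
python3 - <<'E'
from h import *
im=bot.grab_frame('wrist');cv2.imwrite('pics/w6.png',cv2.resize(im[60:260,160:360],None,fx=2.5,fy=2.5))
E
```

```text
t: 15.45
eef_pos: [0.5654, -0.2179, 0.0908]
tool_rot: [0.06, 0.704, -0.06, 0.705]
contact_force: [3.7, -0.4, -3.7]
width: 0.536
```

View pics/w6.png

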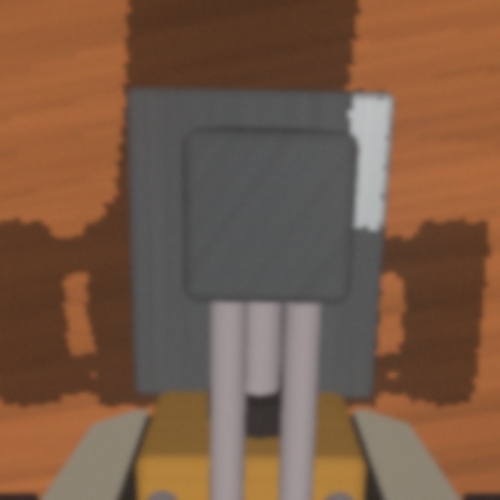

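Contact felt at 3.7 N; the picture shows the pad (crop 263,415) against the brass body (250,430). I'm lowering it onto the wires, releasing and rising.

```bash
python3 -m jog '[{"linear":[0.5,0,0],"twist":[0,0,0],"fingers":1},{"linear":[1,0,0],"twist":[0,0,0],"fingers":1},{"linear":[1,0,0],"twist":[0,0,0],"fingers":0.3},{"linear":[1,0,0],"twist":[0,0,0],"fingers":0.1},{"linear":[1,0,0],"twist":[0,0,0],"fingers":0.1},{"linear":[1,0,0],"twist":[0,0,0],"fingers":0.1},{"linear":[1,0,0],"twist":[0,0,0],"fingers":0.1},{"linear":[1,0,0],"twist":[0,0,0],"fingers":0.1},{"linear":[-20,0,0],"twist":[0,0,0],"fingers":0.1},{"linear":[-60,0,0],"twist":[0,0,0],"fingers":0.1}]'
python3 - <<'E'
from h import *
s=bot.sense();print(s['eef_pos'],s['width'],s['contact_force'])
go((.5649,.2257,.20),83.25)
E
```

```text
t: 16.33
eef_pos: [0.561, -0.2165, 0.1466]
tool_rot: [0.061, 0.709, -0.059, 0.7]
contact_force: [0.4, -0.3, -0.4]
width: 0.901
[ 0.56101786 -0.21648337  0.14659299] 0.900881742507826 [ 0.36333945 -0.32613125 -0.35812692]
linear [-51.7 436.6 -71.4] twist [-0.0517 -0.0119 -0.0023] rows 10.681387578296858 0.4252892311531952
```

```bash
python3 -m jog '[{"linear":[-38,5,0],"twist":[0,0,0],"fingers":0},{"linear":[-50,40,-8],"twist":[0,0,0],"fingers":0},{"linear":[-50,437,-74],"twist":[-0.0515,0,0],"fingers":0},{"linear":[-50,437,-74],"twist":[-0.0515,0,0],"fingers":0},{"linear":[-50,437,-74],"twist":[-0.0515,0,0],"fingers":0},{"linear":[-50,437,-74],"twist":[-0.0515,0,0],"fingers":0},{"linear":[-50,437,-74],"twist":[-0.0515,0,0],"fingers":0},{"linear":[-50,437,-74],"twist":[-0.0515,0,0],"fingers":0},{"linear":[-50,437,-74],"twist":[-0.0515,0,0],"fingers":0},{"linear":[-50,437,-74],"twist":[-0.0515,0,0],"fingers":0}]'
python3 - <<'E'
from h import *
go((.5649,.2257,.20),83.25)
E
```

```text
t: 17.17
eef_pos: [0.5648, 0.1581, 0.2008]
tool_rot: [0.042, 0.706, -0.042, 0.706]
contact_force: [0.3, 0.1, 0.4]
width: 1.0
linear [ 0.8 67.1 -7.9] twist [-0.0006 -0.0001  0.0003] rows 1.6206742529107658 0.005315291596167967
```

```bash
python3 -m jog '[{"linear":[0,35,-4],"twist":[0,0,0],"fingers":0},{"linear":[0,60,-7],"twist":[0,0,0],"fingers":0},{"linear":[0,69,-8],"twist":[0,0,0],"fingers":0},{"linear":[0,69,-8],"twist":[0,0,0],"fingers":0},{"linear":[0,69,-8],"twist":[0,0,0],"fingers":0},{"linear":[0,69,-8],"twist":[0,0,0],"fingers":0},{"linear":[0,69,-8],"twist":[0,0,0],"fingers":0},{"linear":[0,69,-8],"twist":[0,0,0],"fingers":0},{"linear":[0,69,-8],"twist":[0,0,0],"fingers":0},{"linear":[0,69,-8],"twist":[0,0,0],"fingers":0}]'
python3 - <<'E'
from h import *
import pickle
s=bot.sense();W=cam('wrist');im=bot.grab_frame('wrist');pickle.dump((s,W),open('w7.pkl','wb'))
go((.5649,.2257,.0889),83.25)
o=im[0:300,130:390].copy();o=cv2.resize(o,None,fx=2,fy=2,interpolation=cv2.INTER_CUBIC)
for q in((.5649,.2257,.1545),(.5366,.229,.1545),(.6344,.2177,.158)):
    u=proj(W,q);print(u);cv2.circle(o,(int((u[0]-130)*2),int(u[1]*2)),3,(0,0,255),-1)
cv2.imwrite('pics/w7.png',o)
E
```

```text
t: 18.0
eef_pos: [0.5657, 0.2248, 0.2007]
tool_rot: [0.042, 0.706, -0.042, 0.706]
contact_force: [-0.6, -0.1, 0.7]
width: 1.006
linear [111.8   0.5  -0.8] twist [-0.0013  0.0001  0.0001] rows 2.6820295453920733 0.010396853889268719
[261.20055136 211.56071168]
[261.07451985 176.94394481]
[261.61338247 289.32326424]
```

View pics/w7.png

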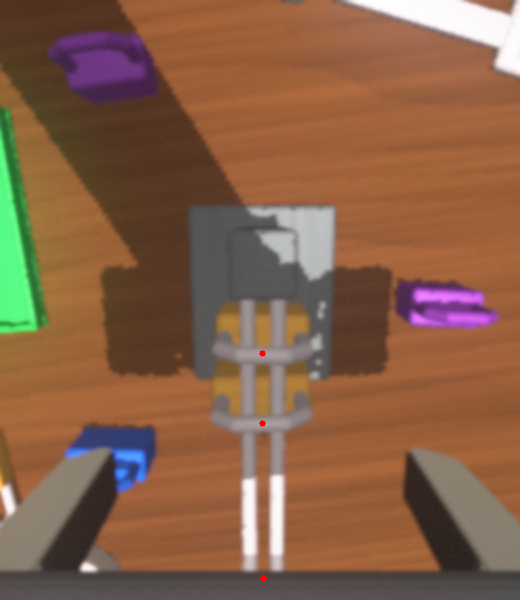

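```bash
python3 -m jog '[{"linear":[40,0.5,-1],"twist":[0,0,0],"fingers":0.1},{"linear":[80,0.5,-1],"twist":[0,0,0],"fingers":0.2},{"linear":[100,0.5,-1],"twist":[0,0,0],"fingers":0.2},{"linear":[110,0.5,-1],"twist":[0,0,0],"fingers":0.2},{"linear":[110,0.5,-1],"twist":[0,0,0],"fingers":0.2},{"linear":[110,0.5,-1],"twist":[0,0,0],"fingers":0.4},{"linear":[110,0.5,-1],"twist":[0,0,0],"fingers":1},{"linear":[110,0.5,-1],"twist":[0,0,0],"fingers":1},{"linear":[110,0.5,-1],"twist":[0,0,0],"fingers":1},{"linear":[110,0.5,-1],"twist":[0,0,0],"fingers":1}]' 30
python3 -m jog '[{"linear":[0,0,0],"twist":[0,0,0],"fingers":1},{"linear":[0,0,0],"twist":[0,0,0],"fingers":1},{"linear":[0,0,0],"twist":[0,0,0],"fingers":1},{"linear":[0,0,0],"twist":[0,0,0],"fingers":1},{"linear":[0,0,0],"twist":[0,0,0],"fingers":1},{"linear":[0,0,0],"twist":[0,0,0],"fingers":1},{"linear":[0,0,0],"twist":[0,0,0],"fingers":1},{"linear":[0,0,0],"twist":[0,0,0],"fingers":1},{"linear":[0,0,0],"twist":[0,0,0],"fingers":1},{"linear":[0,0,0],"twist":[0,0,0],"fingers":1}]' 30
```

```text
t: 18.88
eef_pos: [0.5651, 0.2264, 0.0917]
tool_rot: [0.042, 0.705, -0.042, 0.706]
contact_force: [-0.8, -0.5, 1.5]
width: 0.497
t: 19.72
eef_pos: [0.5653, 0.2266, 0.0915]
tool_rot: [0.042, 0.705, -0.042, 0.706]
contact_force: [-0.5, -0.5, 5.2]
width: 0.495
```

```bash
python3 -m jog '[{"linear":[-8,0,0],"twist":[0,0,0],"fingers":1},{"linear":[-15,0,0],"twist":[0,0,0],"fingers":1},{"linear":[-15,0,2],"twist":[0,0,0],"fingers":1},{"linear":[-15,0,18],"twist":[0,0,0],"fingers":1},{"linear":[-15,0,35],"twist":[0,0,0],"fingers":1},{"linear":[-15,0,52],"twist":[0,0,0],"fingers":1},{"linear":[-15,0,69],"twist":[0,0,0],"fingers":1},{"linear":[-15,0,86],"twist":[0,0,0],"fingers":1},{"linear":[-15,0,100],"twist":[0,0,0],"fingers":1},{"linear":[-15,0,108],"twist":[0,0,0],"fingers":1}]'
python3 - <<'E'
from h import *
s=bot.sense();print(s['width'],s['contact_force'])
go((.6811,-.2376,.14),80.35)
cv2.imwrite('pics/s8.png',bot.grab_frame('side'));cv2.imwrite('pics/w8.png',bot.grab_frame('wrist'))
E
```

```text
t: 20.55
eef_pos: [0.6731, 0.2123, 0.1044]
tool_rot: [0.042, 0.706, -0.043, 0.706]
contact_force: [-0.9, 0.2, -3.4]
width: 0.496
0.4955712325311351 [-0.8525171   0.17955202 -3.4204622 ]
linear [ -35.  -445.8   61.6] twist [ 0.0489 -0.0002  0.0014] rows 10.824384781755665 0.3911283773526748
```

```bash
python3 -m jog '[{"linear":[-35,-5,12],"twist":[0,0,0],"fingers":1},{"linear":[-36,-42,20],"twist":[0.049,0,0],"fingers":1},{"linear":[-36,-447,62],"twist":[0.049,0,0],"fingers":1},{"linear":[-36,-447,62],"twist":[0.049,0,0],"fingers":1},{"linear":[-36,-447,62],"twist":[0.049,0,0],"fingers":1},{"linear":[-36,-447,62],"twist":[0.049,0,0],"fingers":1},{"linear":[-36,-447,62],"twist":[0.049,0,0],"fingers":1},{"linear":[-36,-447,62],"twist":[0.049,0,0],"fingers":1},{"linear":[-36,-447,62],"twist":[0.049,0,0],"fingers":1},{"linear":[-36,-447,62],"twist":[0.049,0,0],"fingers":1}]'
python3 - <<'E'
from h import *
go((.6811,-.2376,.14),80.35)
E
```

```text
t: 21.48
eef_pos: [0.6803, -0.1648, 0.1412]
tool_rot: [0.059, 0.705, -0.059, 0.704]
contact_force: [0.4, 0.3, -3.9]
width: 0.496
linear [  1.1 -71.7  12.8] twist [ 0.002  -0.0022 -0.0006] rows 1.746635486033036 0.024078594615025848
```

Move there and straight down to carry height (hang TCP 0.0915 → carry 0.106).

```bash
python3 -m jog '[{"linear":[0,-38,7],"twist":[0,0,0],"fingers":1},{"linear":[0,-65,11],"twist":[0,0,0],"fingers":1},{"linear":[0,-72,13],"twist":[0,0,0],"fingers":1},{"linear":[0,-72,13],"twist":[0,0,0],"fingers":1},{"linear":[20,-72,13],"twist":[0,0,0],"fingers":1},{"linear":[35,-72,13],"twist":[0,0,0],"fingers":1},{"linear":[35,-72,13],"twist":[0,0,0],"fingers":1},{"linear":[35,-72,13],"twist":[0,0,0],"fingers":1},{"linear":[35,-72,13],"twist":[0,0,0],"fingers":1},{"linear":[35,-72,13],"twist":[0,0,0],"fingers":1}]'
python3 - <<'E'
from h import *
s=bot.sense();print(s['width'],s['contact_force'])
go((.6097,-.2255,.106),80.35)
im=bot.grab_frame('wrist');cv2.imwrite('pics/w9.png',im)
E
```

```text
t: 22.32
eef_pos: [0.6837, -0.236, 0.1082]
tool_rot: [0.059, 0.704, -0.059, 0.706]
contact_force: [-0.8, 0.3, -3.8]
width: 0.494
0.4937951277770815 [-0.76880104  0.26822349 -3.78874308]
linear [  2.   -1.9 -74.7] twist [ 0.0024  0.0026 -0.0001] rows 1.7932424489448278 0.028444892849752552
```

```bash
python3 -m jog '[{"linear":[1,-1,0],"twist":[0,0,0],"fingers":1},{"linear":[1,-1.5,-15],"twist":[0,0,0],"fingers":1},{"linear":[1,-1.5,-32],"twist":[0,0,0],"fingers":1},{"linear":[1,-1.5,-49],"twist":[0,0,0],"fingers":1},{"linear":[1,-1.5,-64],"twist":[0,0,0],"fingers":1},{"linear":[1,-1.5,-73],"twist":[0,0,0],"fingers":1},{"linear":[1,-1.5,-73],"twist":[0,0,0],"fingers":1},{"linear":[1,-1.5,-73],"twist":[0,0,0],"fingers":1},{"linear":[1,-1.5,-73],"twist":[0,0,0],"fingers":1},{"linear":[1,-1.5,-73],"twist":[0,0,0],"fingers":1}]'
python3 - <<'E'
from h import *
s=bot.sense();print(s['contact_force']);im=bot.grab_frame('wrist');cv2.imwrite('pics/w10.png',im[60:360,60:460])
E
```

```text
t: 23.2
eef_pos: [0.6115, -0.2263, 0.1059]
tool_rot: [0.059, 0.704, -0.059, 0.705]
contact_force: [0.2, 0.3, -3.3]
width: 0.495
[ 0.23459761  0.31947825 -3.32945919]
```

View pics/w10.png

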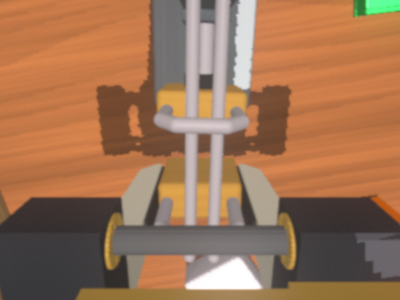

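```bash
python3 - <<'E'
from h import *
W=cam('wrist');print(onz(W,264,185,.1545),onz(W,264,182,.157))
E
python3 -m jog '[{"linear":[6,0,0],"twist":[0,0,0],"fingers":1},{"linear":[11,0,0],"twist":[0,0,0],"fingers":1},{"linear":[13,0,0],"twist":[0,0,0],"fingers":1},{"linear":[13.5,0,0],"twist":[0,0,0],"fingers":1},{"linear":[13.5,0,-3],"twist":[0,0,0],"fingers":1},{"linear":[13.5,0,-6],"twist":[0,0,0],"fingers":1},{"linear":[13.5,0,-9],"twist":[0,0,0],"fingers":1},{"linear":[13.5,0,-12],"twist":[0,0,0],"fingers":1},{"linear":[13.5,0,-15],"twist":[0,0,0],"fingers":1},{"linear":[13.5,0,-15],"twist":[0,0,0],"fingers":1}]'
```

```text
[ 0.56388238 -0.21661705  0.1545    ] [ 0.56193411 -0.21632879  0.157     ]
t: 24.08
eef_pos: [0.5945, -0.2232, 0.0923]
tool_rot: [0.059, 0.705, -0.059, 0.704]
contact_force: [-0.6, 1.5, -0.8]
width: 0.498
```

```bash
python3 -m jog '[{"linear":[0,0,-1],"twist":[0,0,0],"fingers":1},{"linear":[0,0,-2],"twist":[0,0,0],"fingers":1},{"linear":[0,0,-3],"twist":[0,0,0],"fingers":1},{"linear":[0,0,-4],"twist":[0,0,0],"fingers":1},{"linear":[0,0,-5],"twist":[0,0,0],"fingers":1},{"linear":[0,0,-5],"twist":[0,0,0],"fingers":1},{"linear":[0,0,-5],"twist":[0,0,0],"fingers":1},{"linear":[0,0,-5],"twist":[0,0,0],"fingers":1},{"linear":[0,0,-5],"twist":[0,0,0],"fingers":1},{"linear":[0,0,-5],"twist":[0,0,0],"fingers":1}]'
```

```text
t: 24.92
eef_pos: [0.5908, -0.2226, 0.0923]
tool_rot: [0.059, 0.705, -0.059, 0.705]
contact_force: [2.0, 2.1, 0.7]
width: 0.494
```

```bash
python3 -m jog '[{"linear":[-0.5,0,-0.5],"twist":[0,0,0],"fingers":1},{"linear":[-0.5,0,-1],"twist":[0,0,0],"fingers":1},{"linear":[-0.5,0,-1.5],"twist":[0,0,0],"fingers":1},{"linear":[-0.5,0,-1.5],"twist":[0,0,0],"fingers":1},{"linear":[-0.5,0,-1.5],"twist":[0,0,0],"fingers":1},{"linear":[-0.5,0,-1.5],"twist":[0,0,0],"fingers":1},{"linear":[-0.5,0,-1.5],"twist":[0,0,0],"fingers":1},{"linear":[-0.5,0,-1.5],"twist":[0,0,0],"fingers":1},{"linear":[-0.5,0,-1.5],"twist":[0,0,0],"fingers":1},{"linear":[-0.5,0,-1.5],"twist":[0,0,0],"fingers":1}]'
```

```text
t: 25.75
eef_pos: [0.5891, -0.2225, 0.0926]
tool_rot: [0.059, 0.705, -0.059, 0.705]
contact_force: [2.0, 3.1, 0.1]
width: 0.493
```

Sideways force of about 3 N, and the picture shows the lock about 3 mm to -y of the wires, so I'll centre it first.

```bash
python3 -m jog '[{"linear":[0,0.5,0],"twist":[0,0,0],"fingers":1},{"linear":[0,1,0],"twist":[0,0,0],"fingers":1},{"linear":[0,1.5,0],"twist":[0,0,0],"fingers":1},{"linear":[0,2,0],"twist":[0,0,0],"fingers":1},{"linear":[0,2.5,0],"twist":[0,0,0],"fingers":1},{"linear":[0,3,0],"twist":[0,0,0],"fingers":1},{"linear":[0,3,0],"twist":[0,0,0],"fingers":1},{"linear":[0,3,0],"twist":[0,0,0],"fingers":1},{"linear":[0,3,0],"twist":[0,0,0],"fingers":1},{"linear":[0,3,0],"twist":[0,0,0],"fingers":1}]'
```

```text
t: 26.58
eef_pos: [0.5893, -0.2197, 0.0924]
tool_rot: [0.059, 0.705, -0.059, 0.704]
contact_force: [0.2, 0.2, -3.0]
width: 0.495
```

```bash
python3 -m jog '[{"linear":[0,0,-0.5],"twist":[0,0,0],"fingers":1},{"linear":[0,0,-1],"twist":[0,0,0],"fingers":1},{"linear":[0,0,-1.5],"twist":[0,0,0],"fingers":1},{"linear":[0,0,-1.5],"twist":[0,0,0],"fingers":1},{"linear":[0,0,-1.5],"twist":[0,0,0],"fingers":1},{"linear":[0,0,-1.5],"twist":[0,0,0],"fingers":1},{"linear":[0,0,-1.5],"twist":[0,0,0],"fingers":1},{"linear":[0,0,-1.5],"twist":[0,0,0],"fingers":1},{"linear":[0,0,-1.5],"twist":[0,0,0],"fingers":1},{"linear":[0,0,-1.5],"twist":[0,0,0],"fingers":1}]'
```

```text
t: 27.42
eef_pos: [0.5882, -0.2194, 0.0926]
tool_rot: [0.059, 0.705, -0.059, 0.705]
contact_force: [0.3, -0.5, -3.5]
width: 0.496
```

```bash
python3 -m jog '[{"linear":[0,0,-0.5],"twist":[0,0,0],"fingers":1},{"linear":[0,0,-1],"twist":[0,0,0],"fingers":1},{"linear":[0,0,-1.2],"twist":[0,0,0],"fingers":1},{"linear":[0,0,-1.2],"twist":[0,0,0],"fingers":1},{"linear":[0,0,-1.2],"twist":[0,0,0],"fingers":1},{"linear":[0,0,-1.2],"twist":[0,0,0],"fingers":1},{"linear":[0,0,-1.2],"twist":[0,0,0],"fingers":1},{"linear":[0,0,-1.2],"twist":[0,0,0],"fingers":1},{"linear":[0,0,-1.2],"twist":[0,0,0],"fingers":1},{"linear":[0,0,-1.2],"twist":[0,0,0],"fingers":1}]'
```

```text
t: 28.25
eef_pos: [0.5871, -0.2192, 0.0927]
tool_rot: [0.059, 0.705, -0.059, 0.705]
contact_force: [1.2, 0.2, -3.3]
width: 0.497
```

```bash
python3 -m jog '[{"linear":[0,0,-0.5],"twist":[0,0,0],"fingers":1},{"linear":[0,0,-1],"twist":[0,0,0],"fingers":1},{"linear":[0,0,-1],"twist":[0,0,0],"fingers":1},{"linear":[0,0,-1],"twist":[0,0,0],"fingers":1},{"linear":[0,0,-1],"twist":[0,0,0],"fingers":1},{"linear":[0,0,-1],"twist":[0,0,0],"fingers":1},{"linear":[0,0,-1],"twist":[0,0,0],"fingers":1},{"linear":[0,0,-1],"twist":[0,0,0],"fingers":1},{"linear":[0,0,-1],"twist":[0,0,0],"fingers":1},{"linear":[0,0,-1],"twist":[0,0,0],"fingers":1}]'
```

```text
t: 29.08
eef_pos: [0.5864, -0.2188, 0.0927]
tool_rot: [0.059, 0.704, -0.059, 0.705]
contact_force: [3.7, 1.2, -5.1]
width: 0.496
```

```bash
python3 -m jog '[{"linear":[0.5,0,0],"twist":[0,0,0],"fingers":1},{"linear":[1,0,0],"twist":[0,0,0],"fingers":1},{"linear":[1.2,0,0],"twist":[0,0,0],"fingers":1},{"linear":[1.2,0,0],"twist":[0,0,0],"fingers":0.3},{"linear":[1.2,0,0],"twist":[0,0,0],"fingers":0.1},{"linear":[1.2,0,0],"twist":[0,0,0],"fingers":0.1},{"linear":[1.2,0,0],"twist":[0,0,0],"fingers":0.1},{"linear":[1.2,0,0],"twist":[0,0,0],"fingers":0.1},{"linear":[1.2,0,0],"twist":[0,0,0],"fingers":0.1},{"linear":[-20,0,0],"twist":[0,0,0],"fingers":0.1}]'
python3 -m jog '[{"linear":[-40,0,0],"twist":[0,0,0],"fingers":0.1},{"linear":[-80,0,0],"twist":[0,0,0],"fingers":0.1},{"linear":[-80,0,30],"twist":[0,0,0],"fingers":0},{"linear":[-80,0,30],"twist":[0,0,0],"fingers":0},{"linear":[-80,0,30],"twist":[0,0,0],"fingers":0},{"linear":[-80,0,30],"twist":[0,0,0],"fingers":0},{"linear":[-80,0,30],"twist":[0,0,0],"fingers":0},{"linear":[-80,0,30],"twist":[0,0,0],"fingers":0},{"linear":[-80,0,30],"twist":[0,0,0],"fingers":0},{"linear":[-80,0,30],"twist":[0,0,0],"fingers":0}]'
python3 - <<'E'
from h import *
W=cam('wrist');im=bot.grab_frame('wrist');cv2.imwrite('pics/w11.png',cv2.resize(im[60:310,140:390],None,fx=2.2,fy=2.2,interpolation=cv2.INTER_CUBIC))
go((.5366,.229,.20),83.25)
E
```

```text
t: 29.92
eef_pos: [0.5827, -0.2182, 0.1089]
tool_rot: [0.06, 0.708, -0.058, 0.701]
contact_force: [0.8, -0.6, -1.3]
width: 0.894
t: 30.75
eef_pos: [0.6151, -0.2241, 0.1924]
tool_rot: [0.059, 0.705, -0.059, 0.704]
contact_force: [0.4, -0.1, -0.0]
width: 0.997
linear [  -7.4  433.6 -153. ] twist [-0.0496 -0.0006 -0.    ] rows 11.02905962510408 0.39661597230678675
```

View pics/w11.png

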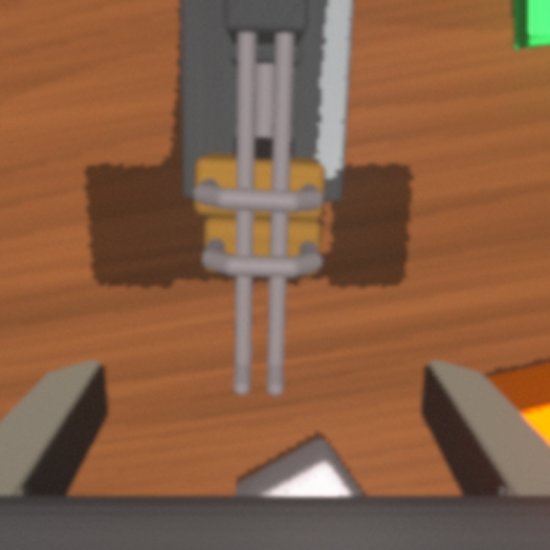

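```bash
python3 - <<'E'
from h import *
W=cam('wrist');a=onz(W,140+258/2.2,60+201/2.2,.1545);b=onz(W,140+262/2.2,60+266/2.2,.1545);print(a,b,np.linalg.norm(a-b))
E
python3 -m jog '[{"linear":[-7,434,-152],"twist":[-0.05,0,0],"fingers":0},{"linear":[-7,434,-152],"twist":[-0.05,0,0],"fingers":0},{"linear":[-7,434,-152],"twist":[-0.05,0,0],"fingers":0},{"linear":[-7,434,-152],"twist":[-0.05,0,0],"fingers":0},{"linear":[-7,434,-152],"twist":[-0.05,0,0],"fingers":0},{"linear":[-7,434,-152],"twist":[-0.05,0,0],"fingers":0},{"linear":[-7,434,-152],"twist":[-0.05,0,0],"fingers":0},{"linear":[-7,434,-152],"twist":[-0.05,0,0],"fingers":0},{"linear":[-7,434,-152],"twist":[-0.05,0,0],"fingers":0},{"linear":[-7,434,-152],"twist":[-0.05,0,0],"fingers":0}]'
python3 - <<'E'
from h import *
go((.5366,.229,.20),83.25)
E
```

```text
[ 0.56523238 -0.21777928  0.1545    ] [ 0.5871733 -0.220196   0.1545   ] 0.022073618939913886
t: 31.63
eef_pos: [0.5446, 0.1884, 0.1993]
tool_rot: [0.041, 0.706, -0.041, 0.706]
contact_force: [0.5, 0.5, 0.4]
width: 1.0
linear [ -0.7  39.4 -12.7] twist [ 0.0004  0.0005 -0.    ] rows 0.9923903001350287 0.004881591364337588
```

```bash
python3 -m jog '[{"linear":[0,30,-10],"twist":[0,0,0],"fingers":0},{"linear":[0,40,-13],"twist":[0,0,0],"fingers":0},{"linear":[0,40,-13],"twist":[0,0,0],"fingers":0},{"linear":[0,40,-13],"twist":[0,0,0],"fingers":0},{"linear":[0,40,-13],"twist":[0,0,0],"fingers":0.1},{"linear":[40,40,-13],"twist":[0,0,0],"fingers":0.2},{"linear":[50,40,-13],"twist":[0,0,0],"fingers":0.2},{"linear":[50,40,-13],"twist":[0,0,0],"fingers":0.2},{"linear":[50,40,-13],"twist":[0,0,0],"fingers":0.2},{"linear":[50,40,-13],"twist":[0,0,0],"fingers":0.2}]'
python3 - <<'E'
from h import *
go((.5366,.229,.0905),83.25)
E
```

```text
t: 32.47
eef_pos: [0.5381, 0.2272, 0.1501]
tool_rot: [0.042, 0.705, -0.042, 0.706]
contact_force: [-0.3, -0.1, 0.3]
width: 0.799
linear [59.6  1.5 -1.8] twist [-0.001   0.0016 -0.0006] rows 1.429777721181281 0.015584102598691066
```

```bash
python3 -m jog '[{"linear":[10,1.5,-1.5],"twist":[0,0,0],"fingers":0.2},{"linear":[45,1.5,-1.5],"twist":[0,0,0],"fingers":0.2},{"linear":[59,1.5,-1.5],"twist":[0,0,0],"fingers":0.2},{"linear":[59,1.5,-1.5],"twist":[0,0,0],"fingers":0.2},{"linear":[59,1.5,-1.5],"twist":[0,0,0],"fingers":0.4},{"linear":[59,1.5,-1.5],"twist":[0,0,0],"fingers":1},{"linear":[59,1.5,-1.5],"twist":[0,0,0],"fingers":1},{"linear":[59,1.5,-1.5],"twist":[0,0,0],"fingers":1},{"linear":[59,1.5,-1.5],"twist":[0,0,0],"fingers":1},{"linear":[59,1.5,-1.5],"twist":[0,0,0],"fingers":1}]' 30
python3 -m jog '[{"linear":[0,0,0],"twist":[0,0,0],"fingers":1},{"linear":[0,0,0],"twist":[0,0,0],"fingers":1},{"linear":[0,0,0],"twist":[0,0,0],"fingers":1},{"linear":[0,0,0],"twist":[0,0,0],"fingers":1},{"linear":[0,0,0],"twist":[0,0,0],"fingers":1},{"linear":[0,0,0],"twist":[0,0,0],"fingers":1},{"linear":[0,0,0],"twist":[0,0,0],"fingers":1},{"linear":[0,0,0],"twist":[0,0,0],"fingers":1},{"linear":[0,0,0],"twist":[0,0,0],"fingers":1},{"linear":[0,0,0],"twist":[0,0,0],"fingers":1}]' 30
```

```text
t: 33.3
eef_pos: [0.5361, 0.2296, 0.0907]
tool_rot: [0.042, 0.705, -0.041, 0.706]
contact_force: [-0.2, 0.4, 2.3]
width: 0.45
t: 34.13
eef_pos: [0.5361, 0.2296, 0.0906]
tool_rot: [0.042, 0.706, -0.041, 0.706]
contact_force: [-0.1, -0.9, 5.8]
width: 0.449
```

```bash
python3 -m jog '[{"linear":[-8,0,0],"twist":[0,0,0],"fingers":1},{"linear":[-15.5,0,0],"twist":[0,0,0],"fingers":1},{"linear":[-15.5,0,2],"twist":[0,0,0],"fingers":1},{"linear":[-15.5,0,22],"twist":[0,0,0],"fingers":1},{"linear":[-15.5,0,43],"twist":[0,0,0],"fingers":1},{"linear":[-15.5,0,64],"twist":[0,0,0],"fingers":1},{"linear":[-15.5,0,85],"twist":[0,0,0],"fingers":1},{"linear":[-15.5,0,106],"twist":[0,0,0],"fingers":1},{"linear":[-15.5,0,125],"twist":[0,0,0],"fingers":1},{"linear":[-15.5,0,136],"twist":[0,0,0],"fingers":1}]'
python3 - <<'E'
from h import *
s=bot.sense();print(s['width'],s['contact_force'])
print('tray corners check: top centre .469,.010; side centre .468,.022')
go((.67,.05,.15),83.25);go((.469,.012,.15),87.5,(.67,.05,.15),tool(83.25))
E
```

```text
t: 34.97
eef_pos: [0.6728, 0.2122, 0.1046]
tool_rot: [0.042, 0.706, -0.042, 0.706]
contact_force: [0.7, -0.1, -1.9]
width: 0.447
0.4471228457366487 [ 0.6766205  -0.06601458 -1.8587457 ]
tray corners check: top centre .469,.010; side centre .468,.022
linear [ -45.2 -161.4   16.5] twist [-0.0012  0.0008  0.0009] rows 4.038518173981175 0.013541937879104555
linear [   0.   -61.4 -195.1] twist [-0.0742  0.      0.    ] rows 4.90552768577544 0.5935754189944138
```

```bash
python3 -m jog '[{"linear":[-40,-10,5],"twist":[0,0,0],"fingers":1},{"linear":[-45,-50,10],"twist":[0,0,0],"fingers":1},{"linear":[-45,-90,12],"twist":[0,0,0],"fingers":1},{"linear":[-45,-130,10],"twist":[0,0,0],"fingers":1},{"linear":[-45,-160,-10],"twist":[0,0,0],"fingers":1},{"linear":[-45,-180,-45],"twist":[-0.02,0,0],"fingers":1},{"linear":[-45,-195,-83],"twist":[-0.04,0,0],"fingers":1},{"linear":[-45,-206,-122],"twist":[-0.06,0,0],"fingers":1},{"linear":[-45,-215,-160],"twist":[-0.07,0,0],"fingers":1},{"linear":[-45,-221,-180],"twist":[-0.07,0,0],"fingers":1}]'
python3 - <<'E'
from h import *
go((.469,.012,.05),87.3)
E
```

```text
t: 35.8
eef_pos: [0.4602, 0.0141, 0.15]
tool_rot: [0.016, 0.709, -0.017, 0.705]
contact_force: [0.1, -0.4, -2.7]
width: 0.449
linear [99.9 -1.5  9.5] twist [-0.0005 -0.0062  0.0014] rows 2.4074405011484465 0.05106094875408116
```

```bash
python3 -m jog '[{"linear":[0,0,0],"twist":[0,0,0],"fingers":1},{"linear":[0,0,0],"twist":[0,0,0],"fingers":1},{"linear":[30,0,0],"twist":[0,0,0],"fingers":1},{"linear":[65,0,0],"twist":[0,0,0],"fingers":1},{"linear":[100,0,0],"twist":[0,0,0],"fingers":1},{"linear":[115,0,0],"twist":[0,0,0],"fingers":1},{"linear":[120,0,0],"twist":[0,0,0],"fingers":1},{"linear":[120,0,0],"twist":[0,0,0],"fingers":1},{"linear":[120,0,0],"twist":[0,0,0],"fingers":1},{"linear":[120,0,0],"twist":[0,0,0],"fingers":1}]'
python3 - <<'E'
from h import *
s=bot.sense();print(s['contact_force']);go((.469,.012,.0135),87.3)
cv2.imwrite('pics/w12.png',bot.grab_frame('wrist'))
E
```

```text
t: 36.63
eef_pos: [0.4679, 0.0153, 0.0316]
tool_rot: [0.017, 0.706, -0.017, 0.708]
contact_force: [-0.7, -0.3, -2.0]
width: 0.449
[-0.65876238 -0.28534002 -2.0356391 ]
linear [18.1 -3.3  1.2] twist [-0.0002  0.0034 -0.0005] rows 0.44192661530249927 0.02712995489134305
```

```bash
python3 -m jog '[{"linear":[5,0,0],"twist":[0,0,0],"fingers":1},{"linear":[10,0,0],"twist":[0,0,0],"fingers":1},{"linear":[13,0,0],"twist":[0,0,0],"fingers":1},{"linear":[15,0,0],"twist":[0,0,0],"fingers":1},{"linear":[16,0,0],"twist":[0,0,0],"fingers":1},{"linear":[17,0,0],"twist":[0,0,0],"fingers":1},{"linear":[17,0,0],"twist":[0,0,0],"fingers":1},{"linear":[17,0,0],"twist":[0,0,0],"fingers":1},{"linear":[17,0,0],"twist":[0,0,0],"fingers":1},{"linear":[17,0,0],"twist":[0,0,0],"fingers":1}]'
```

```text
t: 37.52
eef_pos: [0.4662, 0.0152, 0.0136]
tool_rot: [0.017, 0.707, -0.017, 0.707]
contact_force: [1.1, 0.7, -0.2]
width: 0.45
```

```bash
python3 -m jog '[{"linear":[0.5,0,0],"twist":[0,0,0],"fingers":1},{"linear":[0.5,0,0],"twist":[0,0,0],"fingers":1},{"linear":[0.5,0,0],"twist":[0,0,0],"fingers":1},{"linear":[0.5,0,0],"twist":[0,0,0],"fingers":1},{"linear":[0.5,0,0],"twist":[0,0,0],"fingers":1},{"linear":[0.5,0,0],"twist":[0,0,0],"fingers":1},{"linear":[0.5,0,0],"twist":[0,0,0],"fingers":1},{"linear":[0.5,0,0],"twist":[0,0,0],"fingers":1},{"linear":[0.5,0,0],"twist":[0,0,0],"fingers":1},{"linear":[0.5,0,0],"twist":[0,0,0],"fingers":1}]'
```

```text
t: 38.35
eef_pos: [0.4662, 0.0151, 0.013]
tool_rot: [0.017, 0.707, -0.017, 0.707]
contact_force: [-0.7, -0.0, -2.8]
width: 0.454
```

```bash
python3 -m jog '[{"linear":[0.3,0,0],"twist":[0,0,0],"fingers":1},{"linear":[0.6,0,0],"twist":[0,0,0],"fingers":1},{"linear":[0.9,0,0],"twist":[0,0,0],"fingers":1},{"linear":[1,0,0],"twist":[0,0,0],"fingers":1},{"linear":[1,0,0],"twist":[0,0,0],"fingers":1},{"linear":[1,0,0],"twist":[0,0,0],"fingers":1},{"linear":[1,0,0],"twist":[0,0,0],"fingers":1},{"linear":[1,0,0],"twist":[0,0,0],"fingers":1},{"linear":[1,0,0],"twist":[0,0,0],"fingers":1},{"linear":[1,0,0],"twist":[0,0,0],"fingers":1}]'
```

```text
t: 39.18
eef_pos: [0.4662, 0.0152, 0.0129]
tool_rot: [0.017, 0.707, -0.017, 0.707]
contact_force: [-2.3, -0.9, 8.3]
width: 0.451
```

Standing on the floor (z stopped at 0.0129, +8 N). I'm backing off 0.5 mm, opening and rising.

```bash
python3 -m jog '[{"linear":[-0.6,0,0],"twist":[0,0,0],"fingers":1},{"linear":[-0.6,0,0],"twist":[0,0,0],"fingers":1},{"linear":[-0.6,0,0],"twist":[0,0,0],"fingers":0.5},{"linear":[-0.6,0,0],"twist":[0,0,0],"fingers":0.3},{"linear":[-0.6,0,0],"twist":[0,0,0],"fingers":0.3},{"linear":[-0.6,0,0],"twist":[0,0,0],"fingers":0.3},{"linear":[-0.6,0,0],"twist":[0,0,0],"fingers":0.3},{"linear":[-0.6,0,0],"twist":[0,0,0],"fingers":0.3},{"linear":[-15,0,0],"twist":[0,0,0],"fingers":0.3},{"linear":[-45,0,0],"twist":[0,0,0],"fingers":0.3}]'
python3 -m jog '[{"linear":[-40,0,0],"twist":[0,0,0],"fingers":0.3},{"linear":[-80,0,0],"twist":[0,0,0],"fingers":0.3},{"linear":[-120,0,0],"twist":[0,0,0],"fingers":0.3},{"linear":[-150,0,0],"twist":[0,0,0],"fingers":0},{"linear":[-150,0,-20],"twist":[0,0,0],"fingers":0},{"linear":[-150,0,-20],"twist":[0,0,0],"fingers":0},{"linear":[-150,0,-20],"twist":[0,0,0],"fingers":0},{"linear":[-150,0,-20],"twist":[0,0,0],"fingers":0},{"linear":[-150,0,-20],"twist":[0,0,0],"fingers":0},{"linear":[-150,0,-20],"twist":[0,0,0],"fingers":0}]'
python3 - <<'E'
from h import *
a=bot.grab_frame('side');w=bot.grab_frame('wrist')
cv2.imwrite('pics/fin.png',np.hstack([cv2.resize(a[90:310,180:380],(400,440)),cv2.resize(w[0:330,100:400],(400,440))]))
E
```

```text
t: 40.02
eef_pos: [0.4638, 0.015, 0.055]
tool_rot: [0.016, 0.709, -0.017, 0.704]
contact_force: [0.3, 0.1, 0.4]
width: 0.697
t: 40.85
eef_pos: [0.4462, 0.0161, 0.206]
tool_rot: [0.017, 0.708, -0.017, 0.706]
contact_force: [0.3, -0.8, -0.1]
width: 0.999
```

View pics/fin.png

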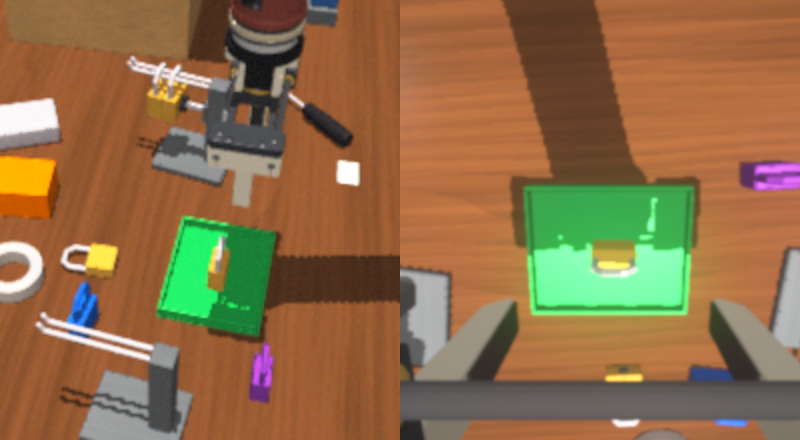

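The side view shows both locks snug on the spare hook against the pad (165,100). The full hook is empty, and the rear lock stands upright mid-tray (218,265). I'm handing in.

```bash
python3 -c "
from station import bot
print(bot.job_done(), bot.sense()['t'])"
```

```text
the job is handed in; nothing more can be done
the job is handed in; nothing more can be done
```

I finished all three steps and handed the job in at about 41 s, against the 72 s limit.

- **Front padlock:** it hangs on the spare hook. I pushed it back in small steps until the buffer gave, reading 3.7 N along the hook, then lowered and released it.
- **Middle padlock:** it hangs snug against the front one. The push also ended at 3.7 N, and the wrist view after release gave a centre spacing of 22.1 mm against the 22 mm expected.
- **Rear padlock:** it stands upright near the middle of the green tray.

**Last checks:** the final pictures show two locks together on the spare hook, the full hook empty, the rear lock upright and the gripper clear. I saw no bystander or look-alike disturbed.

**What disagreed or went less smoothly:**
- The camera first put the buffer face about 3–5 mm nearer than where I felt it, so I relied on the force.
- The middle lock was about 3 mm off to the side and rubbed the wires at about 3 N, so I re-centred it before the final push.
- Setting the rear lock down briefly pressed the tray floor at about 8 N.
- My side-view height for the shackle tops read 0.17 m against 0.157 m. I had picked the wrong point on them, so I took their positions from the wrist view and a plane at about their stated height (0.1545 m).

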